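# Set a push rivet in a junction box cover

### The job

Take the push rivet whose red pin still stands up out of the blue rack and seat it in the hole of the junction box cover until its flange lies on the cover, with the pin still standing up. Then push the red pin down flush to spread the rivet, gently and without leaning hard on the box, and let go. Leave the used rivet in the rack.

Things in the scene. Friction and masses are not known exactly. Their poses are not given: they have to be found in the camera images.
- box: Grey junction box fixed to the surface, 120 x 150 x 40 mm (x, y, z), hollow; origin at the centre of its underside. A 6 mm aluminium cover, 120 x 150 mm, is screwed on it, upper face 46 mm above the surface (four screw heads at the corners, 2 mm proud). The cover does not move but was fitted up to 6 mm out of place along the box's x and y. More than 25 N on box or cover damages them.
- hole_mark (a point): Point at the centre of the box, 46 mm above the surface (level with the cover's upper face), where the hole should be. The real hole, round, 15 mm in diameter, right through the cover, is off from this point with the cover by an unknown amount, up to 6 mm along each of the box's x and y: it must be found by looking or by feel.
- rivet: Loose white push rivet with its red pin up, upright in one of the rack's sockets, 32 g. Origin on its axis at the flange's underside, z up. Flange 26 mm wide, 4 mm thick; shank below it 13 mm wide, 24 mm long, the last 4 mm tapering to a blunt 10 mm tip. The red pin, 10 mm wide, stands 16 mm above the flange's top (20 mm above the origin); grip the pin from above.
- pin_top (a point): Centre of the top of the red pin, 10 mm in diameter: 20 mm above the rivet's origin while the pin is up, 5 mm when it is home.
- rivet_pin (a joint): Travel of the red pin into the rivet, m: 0 = up, 0.015 = home (domed top 1 mm above the flange's top). It slides under about 7 N of friction and stays where left, so pressing a gripped pin with more than that while the shank is caught pushes it in too early. As it sinks, two legs in the shank spread, 3 mm each when home, and the shank no longer passes the hole.
- rack: Blue plastic block fixed to the surface, 46 x 110 x 36 mm, with a screw tab at each end; origin at the centre of its underside. Two 15.5 mm sockets through it at y = -30 and +30 mm; rivets stand in them, flange on its top face, 36 mm above the surface.
- used_rivet: A used rivet of the same kind in the rack's other socket, its red pin already flush. Origin at the underside of its flange. To be left there.
Things that resemble listed ones, but are neither listed nor needed, are in the scene too. Leave any orange look-alike of the rivet alone.

How it is judged:
By the outcome, as a careful person would: the job done as asked, in the order asked, and still so for the second after the job is handed in, with the robot touching nothing.
It also fails if it takes over 72 s, if anything falls off the work surface, if the arm or the gripper's body presses on something with over 40 N, if the wrist force passes 120 N, or if a joint passes its speed limit or range.

### The arm

A 7-joint arm with a two-finger parallel gripper is mounted at the origin on a cart in front of the work surface, level with it; the furniture and walls round the work are solid. World frame = base frame: x ahead of the robot, y to its left, z up, the work surface at z = 0. Lengths are in m, angles in rad, forces in N, time in s.
With the tool pointing down it reaches from about 0.35 to 0.9 m from the base axis. Payload 19.9 kg.
Tool frame: the origin (TCP) lies between the finger pads; the fingertips stand 19 mm ahead of it and the grasp point (between the pads) is the TCP; z points along the fingers, y is the line along which they close (so a half turn about z gives the same grasp; the last joint's range is limited). The gripper opens to 94 mm and grips with 3 to 60 N. Pads are 16 mm wide; open, the fingers measure 119 mm over their backs; the gripper's body (75 mm by 177 mm) begins 78 mm behind the grasp point.
Start: joints at [-1.22, 0.417, -0.01, 1.614, 0.005, 1.111, -0.053], TCP at [0.239, 0.578, 0.224] pointing down, gripper open.
Joint ranges: [-2.81, 2.81], [-0.39, 2.02], [-1.27, 1.25], [0.06, 2.57], [-1.19, 4.33], [0.19, 2], [-2.82, 2.82]. Speed limits (rad/s): [1.89, 1.89, 2.39, 2.39, 3.01, 3.01, 3.01].

### API

Orientations are given as a unit quaternion [x, y, z, w].
In Python, from bench import robot gives the robot as it stands.
- The arm moves only by the tool send_rows, never from a script. Its argument "moves" is a list of rows, each an object of numbers: "tx", "ty", "tz": the shift along the tool's x, y, z in m; "rx", "ry", "rz": the turn, a rotation vector about the tool's x, y, z in degrees; "jaw": the closure, from -1 (fully open) to 1 (shut), so that 0 is half open. A call has 1 to 8 rows; each row is the pose to reach, as a shift and turn from the pose commanded when the call began, along the tool's axes at that moment; what a row does not reach only later rows make up. A row lasts 1/10 s, in which the tool goes at most 50 mm and 8.59 degrees, less where a joint would pass 70% of its speed; a pose out of reach is approached as far as the arm can. A call with a gripper value outside its range is refused whole. The fingers move at their own pace and stop on an object; "newtons" is the grip in N (left out, the last holds). Time passes only in rows, so rows that repeat a pose let the fingers close. It gives the time, the measured TCP pose, the force, the opening and the grip force at its end, in the units of the state.
- robot.observe(): the state, without advancing time (a new reading comes with each control period).
- robot.camera(name): name is "scene" or "top"; returns (picture, depth): 384x512x3 uint8, red, green, blue; 384x512 float32, m along the optical axis (not along the pixel's ray), 0 where there is no reading.
- robot.camera_info(name): a dict with "fx", "fy", "cx", "cy" (pixels), "world_to_cam" (4x4, takes a point from world to camera coordinates). Camera axes: x right, y up, looking along -z (the intrinsics and any distortion apply to the point x, -y, -z); pixel columns grow to the right and rows downward; lengths in m; the calibration is good to about 2 mm. A picture is of the moment at which its call begins. camera_info takes no time and is no camera call.
- robot.job_done(): hands the job in; it is judged then, once.
The state is a dict: "clock": time; "joint_pos": joint angles; "joint_velocities": joint speeds; "joint_efforts": joint torques, N m; "eef_pos": TCP position; "tcp_rot": TCP orientation; "ft_force": force on the tool from outside, world axes, zero at the start; "ft_torque": the same for the moment, N m; "finger_gap": opening from 0.0 (shut) to 1.0 (fully open); "finger_force": force on a finger pad.
Only numpy, scipy, OpenCV 4.12 (cv2) and the standard library are available. Lean on these libraries where they do the work, as an engineer would, in place of code of your own. Each camera call takes 0.05 s, during which the arm holds its last target. There are 200 camera calls.

## Working session

There is one attempt and no reset: what is moved stays moved. The work goes in short steps, Python scripts to look and compute and a tool call to move; the robot and the scene stay as the last step left them, time stands still between calls to the robot, and variables do not carry over. Pictures are saved under pics/ and viewed, at most 10 in all, crops included, and the job is handed in when it is done.

Besides the shell and the picture viewer there is one more tool, called after ">>>" as name(argument=value, ...) on one line, values as JSON. send_rows: Moves the arm, as the interface text tells. Its arguments: {"type":"object","properties":{"moves":{"type":"array"},"newtons":{"type":"number"}},"required":["moves"]}

```bash
mkdir -p pics; ls; cat > h.py <<'E'
import numpy as np, cv2
from bench import robot
def save(n,img,crop=None,s=1):
    if crop: img=img[crop[1]:crop[3],crop[0]:crop[2]]
    cv2.imwrite('pics/'+n,cv2.resize(img[...,::-1],None,fx=s,fy=s,interpolation=cv2.INTER_CUBIC))
def ray(name,uv,z):
    i=robot.camera_info(name); M=np.linalg.inv(i['world_to_cam'])
    d=M[:3,:3]@np.array([(uv[0]-i['cx'])/i['fx'],-(uv[1]-i['cy'])/i['fy'],-1]); o=M[:3,3]
    return o+d*(z-o[2])/d[2]
def proj(name,p):
    i=robot.camera_info(name); c=np.array(i['world_to_cam'])@np.append(p,1)
    return np.array([i['cx']+i['fx']*c[0]/-c[2], i['cy']-i['fy']*c[1]/-c[2]])
E
python3 - <<'E'
from h import *
for n in('top','scene'):
    p,d=robot.camera(n); np.savez('/tmp/'+n,p=p,d=d); save(n+'0.png',p,s=1.5)
    print({k:np.round(v,3) if not isinstance(v,str) else v for k,v in robot.camera_info(n).items()})
print(robot.observe())
E
```

```text
pics
{'fx': np.float64(466.021), 'fy': np.float64(466.021), 'cx': np.float64(246.489), 'cy': np.float64(195.81), 'world_to_cam': array([[ 0.026, -1.   ,  0.014, -0.058],
       [ 0.994,  0.027,  0.106, -0.535],
       [-0.106,  0.011,  0.994, -1.103],
       [ 0.   ,  0.   ,  0.   ,  1.   ]])}
{'fx': np.float64(399.152), 'fy': np.float64(399.152), 'cx': np.float64(259.932), 'cy': np.float64(193.164), 'world_to_cam': array([[ 0.871, -0.492, -0.005, -0.512],
       [ 0.386,  0.678,  0.626, -0.221],
       [-0.304, -0.547,  0.78 , -0.767],
       [ 0.   ,  0.   ,  0.   ,  1.   ]])}
{'clock': 0.1, 'joint_pos': array([-1.22051552,  0.41791181, -0.01031973,  1.61410593,  0.00473064,
        1.11067961, -0.05296917]), 'joint_velocities': array([-0.00044193, -0.00107974,  0.00197268, -0.00319401, -0.00131027,
        0.00086519, -0.00086215]), 'joint_efforts': array([ 2.05792571e-04, -8.52579975e+01,  6.39502276e-01, -4.26698756e+01,
       -4.88850893e-02,  1.64261606e-02,  5.07964853e-05]), 'eef_pos': array([0.23853539, 0.57735395, 0.22389268]), 'tcp_rot': array([ 1.94606756e-01,  9.80881195e-01, -5.38216184e-04, -5.31071259e-05]), 'ft_force': array([ 0.07943998, -0.46980782, -0.78191728]), 'ft_torque': array([ 0.00655406, -0.0756115 , -0.00292296]), 'finger_force': 0.0, 'finger_gap': 0.9993178676498533}
```

View pics/top0.png

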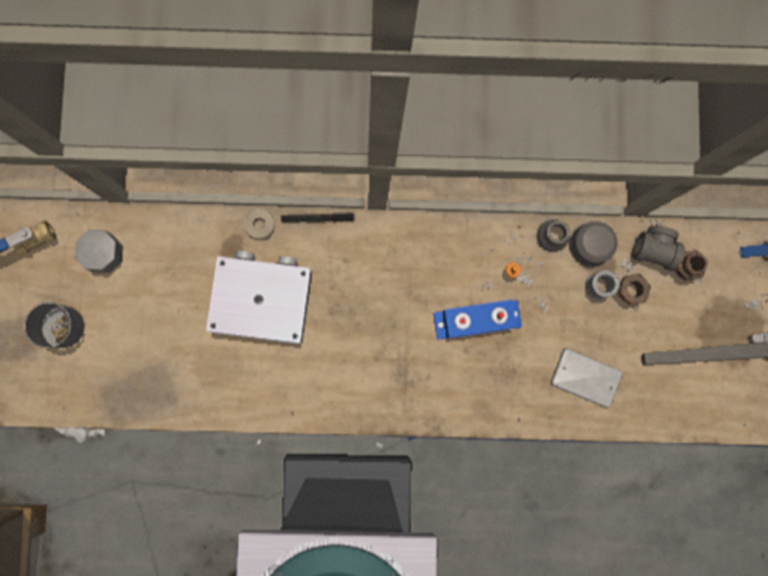

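View pics/scene0.png

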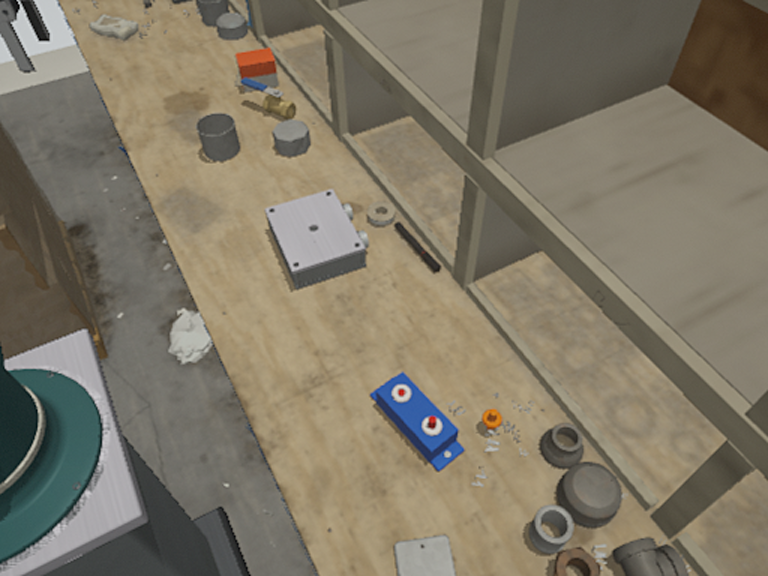

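Candidates in the top picture (shown pixels; raw = /1.5): the white rivet at (500,316), whose pin stands up; the white rivet at (463,321), whose pin is flush; the orange look-alike at (513,270). In the scene view the pin at (432,423) stands up and the one at (401,392) is flush. I choose the rivet at (500,316), towards -y, and will check it in a crop.

```bash
cat > meas.py <<'E'
from h import *
from scipy import ndimage
def cen(m):
    l,n=ndimage.label(m); return [(np.round(np.array(ndimage.center_of_mass(m,l,i))[::-1],2),int((l==i).sum())) for i in range(1,n+1) if (l==i).sum()>3]
def red(p):
    q=p.astype(int); return (q[...,0]>110)&(q[...,1]<0.45*q[...,0])&(q[...,2]<0.5*q[...,0])
E
python3 - <<'E'
from meas import *
T=np.load('/tmp/top.npz');S=np.load('/tmp/scene.npz')
tp,sp=T['p'],S['p']
a=cv2.resize(sp[240:320,240:340],(400,320),interpolation=cv2.INTER_CUBIC);b=cv2.resize(tp[190:235,285:355],(400,257),interpolation=cv2.INTER_CUBIC)
save('crop1.png',np.vstack([a,b]))
for n,p in(('top',tp),('scene',sp)):
    m=red(p); print(n,[(c,k) for c,k in cen(m) if (n=='top' and 280<c[0]<360) or (n=='scene' and 230<c[0]<340 and c[1]>200)])
# hole: dark in top
for n,p,(x0,y0,x1,y1) in(('top',tp,(160,188,185,212)),('scene',sp,(198,142,222,162))):
    g=p.astype(int).mean(2); s=g[y0:y1,x0:x1]; w=np.clip(np.median(s)-25-s,0,None); yy,xx=np.mgrid[y0:y1,x0:x1]
    c=(np.sum(xx*w)/w.sum(),np.sum(yy*w)/w.sum()); print(n,'hole',np.round(c,2),ray(n,c,.046).round(4))
# cover by colour
q=tp.astype(int); m=((q.min(2)>165)&(q.max(2)-q.min(2)<25)).astype(np.uint8); m[:, :130]=0;m[:,215:]=0;m[:165]=0;m[235:]=0
cs=max(cv2.findContours(m,0,2)[0],key=cv2.contourArea); r=cv2.minAreaRect(cs); print('cover',r,ray('top',r[0],.046).round(4),[ray('top',c,.046).round(4) for c in cv2.boxPoints(r)])
for n,c in(('rack',None),):
    m=((q[...,2]>120)&(q[...,0]<80)).astype(np.uint8); m[:,:280]=0;m[:,360:]=0
    cs=max(cv2.findContours(m,0,2)[0],key=cv2.contourArea); r=cv2.minAreaRect(cs); print(r)
    print([ray('top',c,.036).round(4) for c in cv2.boxPoints(r)])
print('orange',ray('top',(342,180),.02))
E
```

```text
top [(array([333.29, 210.  ]), 7), (array([308. , 213.5]), 6)]
scene [(array([267.09, 261.36]), 11), (array([287.59, 279.88]), 17)]
top hole [171.81 199.06] [0.5217 0.1345 0.046 ]
scene hole [208.63 151.67] [0.5218 0.1335 0.046 ]
cover ((171.67466735839844, 199.18994140625), (63.108177185058594, 50.28829574584961), 7.594643592834473) [0.5213 0.1348 0.046 ] [array([0.4697, 0.2145, 0.046 ]), array([0.5895, 0.2047, 0.046 ]), array([0.5736, 0.0542, 0.046 ]), array([0.4539, 0.0657, 0.046 ])]
((321.43353271484375, 212.31790161132812), (18.3989200592041, 48.65830612182617), 81.25383758544922)
[array([ 0.5118, -0.1634,  0.036 ]), array([ 0.5329, -0.2796,  0.036 ]), array([ 0.4891, -0.2865,  0.036 ]), array([ 0.4682, -0.1708,  0.036 ])]
orange [ 0.58279883 -0.27784594  0.02      ]
```

View pics/crop1.png

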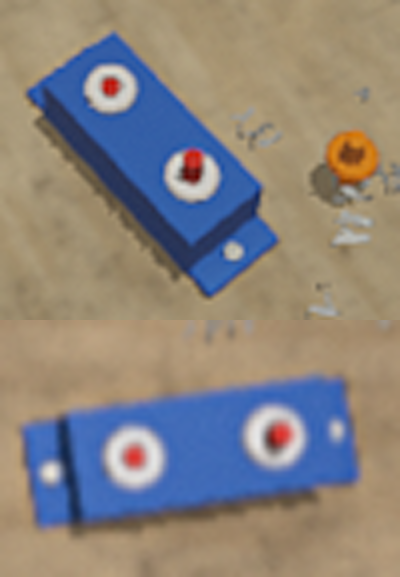

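The crop confirms it. The rivet on the orange one's side (crop (190,165) and (275,435)) has a tall red pin. The other, at (110,88) and (133,458), is flush. Next, the rivet's exact place.

```bash
python3 - <<'E'
from meas import *
for n,(x0,y0,x1,y1) in(('top',(323,200,345,222)),('scene',(278,268,300,296))):
    p=np.load(f'/tmp/{n}.npz')['p']; q=p[y0:y1,x0:x1].astype(int)
    m=((q[...,0]>100)&(q[...,0]>0.75*q[...,2])|(q[...,0]>95)&(q[...,1]<60)).astype(np.uint8)
    w=(q.min(2)>110).astype(np.uint8)
    c=max(cv2.findContours(w,0,2)[0],key=cv2.contourArea); h=cv2.convexHull(c); e=cv2.fitEllipse(h); u=(e[0][0]+x0,e[0][1]+y0)
    print(n,'flange',u,e[1],ray(n,u,.039).round(4))
    r=red(p[y0:y1,x0:x1]); print('red',[(np.add(c,(x0,y0)),k,ray(n,np.add(c,(x0,y0)),.055).round(4)) for c,k in cen(r)])
q=robot.observe(); x,y,z,w=q['tcp_rot']
from scipy.spatial.transform import Rotation as R
Rm=R.from_quat(q['tcp_rot']).as_matrix(); print(Rm.round(3),q['eef_pos'])
E
```

```text
top flange (332.5, 210.0) (11.034817695617676, 11.115983963012695) [ 0.5065 -0.2511  0.039 ]
red [(array([333.29, 210.  ]), 7, array([ 0.5053, -0.2498,  0.055 ]))]
scene flange (287.59150218963623, 283.49653720855713) (12.8829984664917, 13.833162307739258) [ 0.5069 -0.251   0.039 ]
red [(array([287.59, 279.88]), 17, array([ 0.5059, -0.251 ,  0.055 ]))]
[[-0.924  0.382 -0.   ]
 [ 0.382  0.924 -0.001]
 [-0.    -0.001 -1.   ]] [0.23853539 0.57735395 0.22389268]
```

>>> send_rows(moves=[{"tx": -0.33, "ty": -0.27, "rz": 67.5, "jaw": 0.1}, {"tx": -0.33, "ty": -0.27, "rz": 67.5, "jaw": 0.1}, {"tx": -0.33, "ty": -0.27, "rz": 67.5, "jaw": 0.1}, {"tx": -0.33, "ty": -0.27, "rz": 67.5, "jaw": 0.1}, {"tx": -0.33, "ty": -0.27, "rz": 67.5, "jaw": 0.1}, {"tx": -0.33, "ty": -0.27, "rz": 67.5, "jaw": 0.1}, {"tx": -0.33, "ty": -0.27, "rz": 67.5, "jaw": 0.1}, {"tx": -0.33, "ty": -0.27, "rz": 67.5, "jaw": 0.1}])

```text
schema error: expected keys tx, ty, tz, rx, ry, rz, jaw
```

All keys are required in every row.

>>> send_rows(moves=[{"tx": -0.33, "ty": -0.27, "tz": 0, "rx": 0, "ry": 0, "rz": 67.5, "jaw": 0.1}, {"tx": -0.33, "ty": -0.27, "tz": 0, "rx": 0, "ry": 0, "rz": 67.5, "jaw": 0.1}, {"tx": -0.33, "ty": -0.27, "tz": 0, "rx": 0, "ry": 0, "rz": 67.5, "jaw": 0.1}, {"tx": -0.33, "ty": -0.27, "tz": 0, "rx": 0, "ry": 0, "rz": 67.5, "jaw": 0.1}, {"tx": -0.33, "ty": -0.27, "tz": 0, "rx": 0, "ry": 0, "rz": 67.5, "jaw": 0.1}, {"tx": -0.33, "ty": -0.27, "tz": 0, "rx": 0, "ry": 0, "rz": 67.5, "jaw": 0.1}, {"tx": -0.33, "ty": -0.27, "tz": 0, "rx": 0, "ry": 0, "rz": 67.5, "jaw": 0.1}, {"tx": -0.33, "ty": -0.27, "tz": 0, "rx": 0, "ry": 0, "rz": 67.5, "jaw": 0.1}])

```text
clock: 0.9
eef_pos: [0.4285, 0.2234, 0.2245]
tcp_rot: [0.709, 0.705, 0.0, -0.0]
ft_force: [0.9, 1.4, 0.0]
finger_gap: 0.452
finger_force: 0.0
```

>>> send_rows(moves=[{"tx": -0.455, "ty": 0.066, "tz": 0.06, "rx": 0, "ry": 0, "rz": 0, "jaw": 0.1}, {"tx": -0.455, "ty": 0.066, "tz": 0.06, "rx": 0, "ry": 0, "rz": 0, "jaw": 0.1}, {"tx": -0.455, "ty": 0.066, "tz": 0.06, "rx": 0, "ry": 0, "rz": 0, "jaw": 0.1}, {"tx": -0.455, "ty": 0.066, "tz": 0.06, "rx": 0, "ry": 0, "rz": 0, "jaw": 0.1}, {"tx": -0.455, "ty": 0.066, "tz": 0.06, "rx": 0, "ry": 0, "rz": 0, "jaw": 0.1}, {"tx": -0.455, "ty": 0.066, "tz": 0.06, "rx": 0, "ry": 0, "rz": 0, "jaw": 0.1}, {"tx": -0.455, "ty": 0.066, "tz": 0.06, "rx": 0, "ry": 0, "rz": 0, "jaw": 0.1}, {"tx": -0.455, "ty": 0.066, "tz": 0.06, "rx": 0, "ry": 0, "rz": 0, "jaw": 0.1}])

```text
clock: 1.7
eef_pos: [0.4852, -0.169, 0.1724]
tcp_rot: [0.707, 0.708, 0.0, 0.0]
ft_force: [1.1, 0.4, 0.0]
finger_gap: 0.449
finger_force: 0.0
```

```bash
python3 -c "
from h import *
q=robot.observe();print(q['eef_pos'],q['tcp_rot'])"
```

```text
[ 0.48524476 -0.16901601  0.17244319] [7.06605226e-01 7.07607977e-01 6.06516033e-05 2.64396319e-05]
```

>>> send_rows(moves=[{"tx": -0.055, "ty": 0.012, "tz": 0.04, "rx": 0, "ry": 0, "rz": 0, "jaw": 0.1}, {"tx": -0.055, "ty": 0.012, "tz": 0.04, "rx": 0, "ry": 0, "rz": 0, "jaw": 0.1}, {"tx": -0.055, "ty": 0.012, "tz": 0.04, "rx": 0, "ry": 0, "rz": 0, "jaw": 0.1}, {"tx": -0.055, "ty": 0.012, "tz": 0.04, "rx": 0, "ry": 0, "rz": 0, "jaw": 0.1}, {"tx": -0.055, "ty": 0.012, "tz": 0.04, "rx": 0, "ry": 0, "rz": 0, "jaw": 0.1}])

```text
clock: 2.2
eef_pos: [0.4978, -0.221, 0.1333]
tcp_rot: [0.706, 0.708, 0.0, 0.0]
ft_force: [0.0, -0.1, 0.5]
finger_gap: 0.453
finger_force: 0.0
```

```bash
python3 -c "
from h import *
q=robot.observe();print(q['eef_pos'],q['tcp_rot'],q['ft_force'])"
```

```text
[ 0.49775957 -0.22096419  0.13334121] [7.06284702e-01 7.07927785e-01 3.91372255e-04 1.36896493e-04] [ 0.03628836 -0.07314774  0.46735469]
```

>>> send_rows(moves=[{"tx": -0.03, "ty": 0.0085, "tz": 0.03, "rx": 0, "ry": 0, "rz": 0, "jaw": 0.2}, {"tx": -0.03, "ty": 0.0085, "tz": 0.043, "rx": 0, "ry": 0, "rz": 0, "jaw": 0.2}, {"tx": -0.03, "ty": 0.0085, "tz": 0.043, "rx": 0, "ry": 0, "rz": 0, "jaw": 0.2}, {"tx": -0.03, "ty": 0.0085, "tz": 0.043, "rx": 0, "ry": 0, "rz": 0, "jaw": 0.2}])

```text
clock: 2.6
eef_pos: [0.5062, -0.2511, 0.0905]
tcp_rot: [0.706, 0.708, 0.0, 0.0]
ft_force: [0.2, 0.4, 1.2]
finger_gap: 0.399
finger_force: 0.0
```

```bash
python3 - <<'E'
from h import *
q=robot.observe();print(q['eef_pos'],q['tcp_rot'],q['ft_force'])
a,_=robot.camera('top');b,_=robot.camera('scene')
for n,p in(('top',a),('scene',b)): print(proj(n,[.506,-.251,.056]))
A=cv2.resize(a[170:250,280:380],(500,400));B=cv2.resize(b[225:305,230:330],(500,400)); 
save('c2.png',cv2.resize(np.hstack([A,B]),(800,320)))
E
```

```text
[ 0.50623119 -0.25111376  0.09048194] [7.06395834e-01 7.07816968e-01 2.49264442e-04 4.75748036e-05] [0.19754332 0.44433456 1.18483624]
[333.87207957 209.66955661]
[287.64361082 279.61704901]
```

View pics/c2.png

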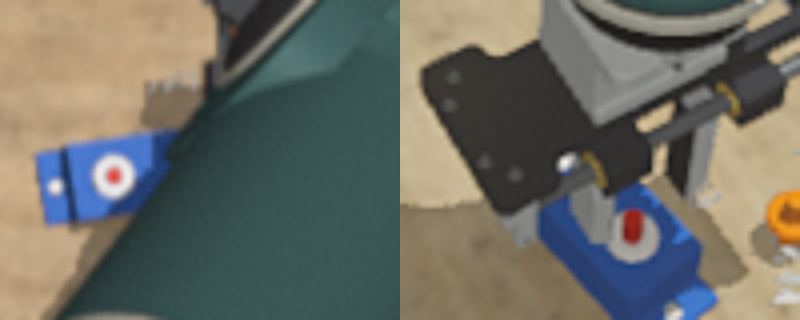

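The fingers straddle the red pin (scene crop, pin at (632,225)), with the flush rivet clear at top crop (113,177). I'll descend and grip.

>>> send_rows(newtons=25, moves=[{"tx": 0, "ty": 0, "tz": 0.015, "rx": 0, "ry": 0, "rz": 0, "jaw": 0.2}, {"tx": 0, "ty": 0, "tz": 0.029, "rx": 0, "ry": 0, "rz": 0, "jaw": 0.2}, {"tx": 0, "ty": 0, "tz": 0.029, "rx": 0, "ry": 0, "rz": 0, "jaw": 0.2}, {"tx": 0, "ty": 0, "tz": 0.029, "rx": 0, "ry": 0, "rz": 0, "jaw": 0.2}, {"tx": 0, "ty": 0, "tz": 0.029, "rx": 0, "ry": 0, "rz": 0, "jaw": 1}, {"tx": 0, "ty": 0, "tz": 0.029, "rx": 0, "ry": 0, "rz": 0, "jaw": 1}, {"tx": 0, "ty": 0, "tz": 0.029, "rx": 0, "ry": 0, "rz": 0, "jaw": 1}, {"tx": 0, "ty": 0, "tz": 0.029, "rx": 0, "ry": 0, "rz": 0, "jaw": 1}])

```text
clock: 3.5
eef_pos: [0.506, -0.2522, 0.0609]
tcp_rot: [0.707, 0.707, 0.0, 0.0]
ft_force: [1.3, -0.7, 1.3]
finger_gap: 0.096
finger_force: 25.3
```

>>> send_rows(moves=[{"tx": 0, "ty": 0, "tz": 0, "rx": 0, "ry": 0, "rz": 0, "jaw": 1}, {"tx": 0, "ty": 0, "tz": 0, "rx": 0, "ry": 0, "rz": 0, "jaw": 1}])

```text
clock: 3.7
eef_pos: [0.5061, -0.2522, 0.0609]
tcp_rot: [0.707, 0.707, 0.0, 0.0]
ft_force: [-0.0, 0.5, 3.5]
finger_gap: 0.092
finger_force: 25.0
```

>>> send_rows(moves=[{"tx": 0, "ty": 0, "tz": -0.01, "rx": 0, "ry": 0, "rz": 0, "jaw": 1}, {"tx": 0, "ty": 0, "tz": -0.025, "rx": 0, "ry": 0, "rz": 0, "jaw": 1}, {"tx": 0, "ty": 0, "tz": -0.05, "rx": 0, "ry": 0, "rz": 0, "jaw": 1}, {"tx": 0, "ty": 0, "tz": -0.09, "rx": 0, "ry": 0, "rz": 0, "jaw": 1}, {"tx": 0.05, "ty": 0, "tz": -0.09, "rx": 0, "ry": 0, "rz": 0, "jaw": 1}, {"tx": 0.1, "ty": 0, "tz": -0.09, "rx": 0, "ry": 0, "rz": 0, "jaw": 1}, {"tx": 0.15, "ty": 0.01, "tz": -0.09, "rx": 0, "ry": 0, "rz": 0, "jaw": 1}, {"tx": 0.2, "ty": 0.01, "tz": -0.09, "rx": 0, "ry": 0, "rz": 0, "jaw": 1}])

```text
clock: 4.5
eef_pos: [0.5164, -0.0512, 0.1522]
tcp_rot: [0.707, 0.707, 0.001, 0.001]
ft_force: [1.8, -0.6, -0.3]
finger_gap: 0.096
finger_force: 25.0
```

>>> send_rows(moves=[{"tx": 0.05, "ty": 0, "tz": 0, "rx": 0, "ry": 0, "rz": 0, "jaw": 1}, {"tx": 0.09, "ty": 0, "tz": 0, "rx": 0, "ry": 0, "rz": 0, "jaw": 1}, {"tx": 0.12, "ty": 0, "tz": 0, "rx": 0, "ry": 0, "rz": 0, "jaw": 1}, {"tx": 0.12, "ty": 0, "tz": 0, "rx": 0, "ry": 0, "rz": 0, "jaw": 1}, {"tx": 0.12, "ty": 0, "tz": 0, "rx": 0, "ry": 0, "rz": 0, "jaw": 1}, {"tx": 0.12, "ty": 0, "tz": 0, "rx": 0, "ry": 0, "rz": 0, "jaw": 1}])

```text
clock: 5.1
eef_pos: [0.5158, 0.0657, 0.1513]
tcp_rot: [0.707, 0.707, 0.0, 0.0]
ft_force: [-0.1, -0.4, -1.3]
finger_gap: 0.098
finger_force: 25.0
```

```bash
python3 - <<'E'
from h import *
q=robot.observe();print(q['eef_pos'],q['tcp_rot'],q['ft_force'])
a,_=robot.camera('top');b,_=robot.camera('scene');np.savez('/tmp/c3',a=a,b=b)
e=q['eef_pos'];ua=proj('top',e);ub=proj('scene',e-[0,0,.03]);print(ua,ub)
x,y=ub.astype(int);u,v=ua.astype(int)
A=cv2.resize(a[v-40:v+40,u-50:u+50],(500,400));B=cv2.resize(b[y-40:y+40,x-50:x+50],(500,400),interpolation=cv2.INTER_CUBIC)
save('c3.png',cv2.resize(np.hstack([A,B]),(800,320)))
E
```

```text
[0.5157922  0.06572851 0.15133649] [7.07306657e-01 7.06906773e-01 1.60507163e-04 2.85790316e-04] [-0.14119559 -0.44256122 -1.27838881]
[196.50137108 197.80172935] [215.62577394 147.51198249]
```

View pics/c3.png

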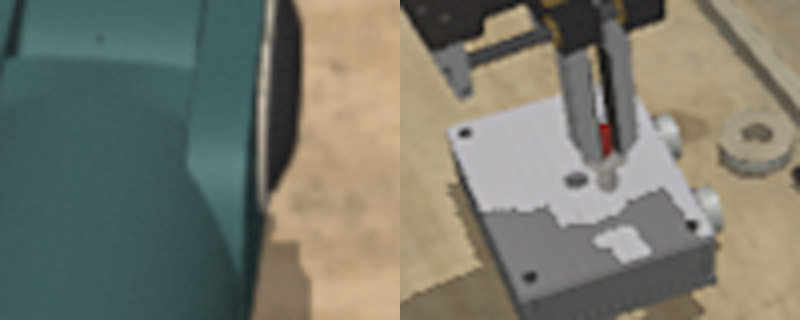

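The rivet hangs upright in the jaws (scene crop: red pin at (605,140), shank tip at (608,183)); the hole is at (577,180). I'll hover just above the hole.

>>> send_rows(moves=[{"tx": 0.04, "ty": 0.006, "tz": 0, "rx": 0, "ry": 0, "rz": 0, "jaw": 1}, {"tx": 0.067, "ty": 0.006, "tz": 0.02, "rx": 0, "ry": 0, "rz": 0, "jaw": 1}, {"tx": 0.067, "ty": 0.006, "tz": 0.035, "rx": 0, "ry": 0, "rz": 0, "jaw": 1}, {"tx": 0.067, "ty": 0.006, "tz": 0.048, "rx": 0, "ry": 0, "rz": 0, "jaw": 1}, {"tx": 0.067, "ty": 0.006, "tz": 0.052, "rx": 0, "ry": 0, "rz": 0, "jaw": 1}, {"tx": 0.067, "ty": 0.006, "tz": 0.052, "rx": 0, "ry": 0, "rz": 0, "jaw": 1}, {"tx": 0.067, "ty": 0.006, "tz": 0.052, "rx": 0, "ry": 0, "rz": 0, "jaw": 1}, {"tx": 0.067, "ty": 0.006, "tz": 0.052, "rx": 0, "ry": 0, "rz": 0, "jaw": 1}])

```text
clock: 6.0
eef_pos: [0.522, 0.1335, 0.0994]
tcp_rot: [0.707, 0.707, 0.0, 0.0]
ft_force: [-0.0, -0.2, -0.3]
finger_gap: 0.094
finger_force: 25.0
```

```bash
python3 - <<'E'
from h import *
q=robot.observe();print(q['eef_pos'],q['tcp_rot'],q['ft_force'],q['ft_torque'])
b,_=robot.camera('scene');np.savez('/tmp/c4',b=b)
x,y=185,125; s=12
B=cv2.resize(b[y:y+45,x:x+50],None,fx=s,fy=s,interpolation=cv2.INTER_CUBIC)
e=q['eef_pos']+[0,.0012,0]
def dot(p,c):
    u=proj('scene',p); cv2.circle(B,tuple(int(t) for t in ((u+.5-[x,y])*s)),3,c,-1); print(u.round(1),((u+.5-[x,y])*s).round())
dot([.5217,.134,.046],(0,255,0)); dot(e-[0,0,.0489],(255,0,255)); dot(e-[0,0,.0249],(0,255,255));dot(e-[0,0,.0209],(0,255,255)) 
save('c4.png',B)
E
```

```text
[0.52197885 0.13353201 0.09935935] [7.07046432e-01 7.07166966e-01 4.23597049e-04 2.11788456e-04] [-0.04573088 -0.21523577 -0.31474184] [-0.07961563  0.05359363  0.04634315]
[208.5 151.6] [288. 325.]
[208.3 150. ] [285. 306.]
[207.2 142.8] [272. 220.]
[207.  141.6] [270. 205.]
```

View pics/c4.png

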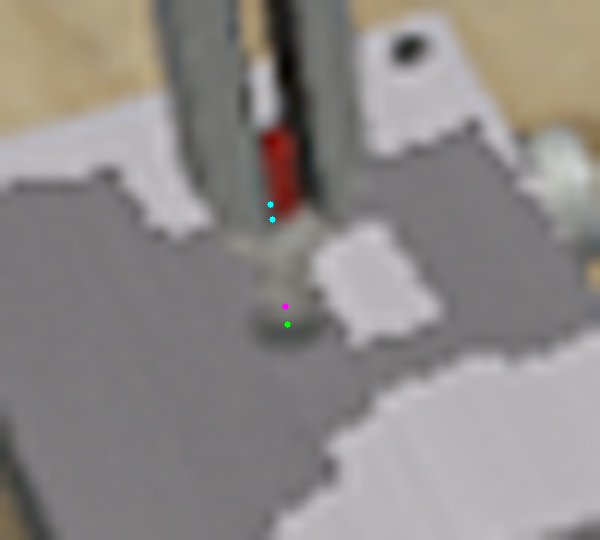

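The scene crop shows the shank tip at about (286,315) over the hole (dark, centred near (288,325)), and the pin is upright. The alignment is within about 1.5 mm, so I'll go down gently by feel.

>>> send_rows(moves=[{"tx": -0.0007, "ty": 0, "tz": 0.002, "rx": 0, "ry": 0, "rz": 0, "jaw": 1}, {"tx": -0.0007, "ty": 0, "tz": 0.004, "rx": 0, "ry": 0, "rz": 0, "jaw": 1}, {"tx": -0.0007, "ty": 0, "tz": 0.0045, "rx": 0, "ry": 0, "rz": 0, "jaw": 1}, {"tx": -0.0007, "ty": 0, "tz": 0.005, "rx": 0, "ry": 0, "rz": 0, "jaw": 1}, {"tx": -0.0007, "ty": 0, "tz": 0.0055, "rx": 0, "ry": 0, "rz": 0, "jaw": 1}, {"tx": -0.0007, "ty": 0, "tz": 0.0055, "rx": 0, "ry": 0, "rz": 0, "jaw": 1}])

```text
clock: 6.65
eef_pos: [0.5215, 0.1332, 0.0932]
tcp_rot: [0.707, 0.707, -0.0, 0.0]
ft_force: [-0.9, 0.1, 0.3]
finger_gap: 0.092
finger_force: 25.0
```

>>> send_rows(moves=[{"tx": 0, "ty": 0, "tz": 0.0005, "rx": 0, "ry": 0, "rz": 0, "jaw": 1}, {"tx": 0, "ty": 0, "tz": 0.001, "rx": 0, "ry": 0, "rz": 0, "jaw": 1}, {"tx": 0, "ty": 0, "tz": 0.001, "rx": 0, "ry": 0, "rz": 0, "jaw": 1}])

```text
clock: 6.95
eef_pos: [0.5215, 0.1332, 0.0922]
tcp_rot: [0.707, 0.707, -0.0, 0.0]
ft_force: [0.4, 0.6, -0.5]
finger_gap: 0.095
finger_force: 25.0
```

```bash
cat > o.py <<'E'
from h import *
q=robot.observe();print(q['eef_pos'].round(5),q['ft_force'].round(2),q['ft_torque'].round(3),q['clock'])
E
python3 o.py
```

```text
[0.52155 0.13317 0.09216] [ 0.45  0.62 -0.5 ] [-0.064  0.093  0.026] 6.95
```

>>> send_rows(moves=[{"tx": 0, "ty": 0, "tz": 0.0005, "rx": 0, "ry": 0, "rz": 0, "jaw": 1}, {"tx": 0, "ty": 0, "tz": 0.001, "rx": 0, "ry": 0, "rz": 0, "jaw": 1}, {"tx": 0, "ty": 0, "tz": 0.0015, "rx": 0, "ry": 0, "rz": 0, "jaw": 1}, {"tx": 0, "ty": 0, "tz": 0.0015, "rx": 0, "ry": 0, "rz": 0, "jaw": 1}])

```text
clock: 7.35
eef_pos: [0.5216, 0.1332, 0.0906]
tcp_rot: [0.707, 0.707, -0.0, 0.0]
ft_force: [-0.2, -0.1, -0.2]
finger_gap: 0.097
finger_force: 25.0
```

>>> send_rows(moves=[{"tx": 0, "ty": 0, "tz": 0.0005, "rx": 0, "ry": 0, "rz": 0, "jaw": 1}, {"tx": 0, "ty": 0, "tz": 0.001, "rx": 0, "ry": 0, "rz": 0, "jaw": 1}, {"tx": 0, "ty": 0, "tz": 0.001, "rx": 0, "ry": 0, "rz": 0, "jaw": 1}])

```text
clock: 7.65
eef_pos: [0.5215, 0.1332, 0.0896]
tcp_rot: [0.707, 0.707, -0.0, 0.0]
ft_force: [0.2, 0.2, -0.1]
finger_gap: 0.098
finger_force: 25.0
```

```bash
python3 o.py
```

```text
[0.52153 0.13319 0.08963] [ 0.19  0.15 -0.06] [-0.052  0.032 -0.009] 7.65
```

>>> send_rows(moves=[{"tx": 0, "ty": 0, "tz": 0.001, "rx": 0, "ry": 0, "rz": 0, "jaw": 1}, {"tx": 0, "ty": 0, "tz": 0.002, "rx": 0, "ry": 0, "rz": 0, "jaw": 1}, {"tx": 0, "ty": 0, "tz": 0.003, "rx": 0, "ry": 0, "rz": 0, "jaw": 1}, {"tx": 0, "ty": 0, "tz": 0.003, "rx": 0, "ry": 0, "rz": 0, "jaw": 1}])

```text
clock: 8.05
eef_pos: [0.5215, 0.1331, 0.0865]
tcp_rot: [0.707, 0.707, -0.0, -0.0]
ft_force: [-0.4, 0.1, -0.3]
finger_gap: 0.095
finger_force: 25.0
```

>>> send_rows(moves=[{"tx": 0, "ty": 0, "tz": 0.002, "rx": 0, "ry": 0, "rz": 0, "jaw": 1}, {"tx": 0, "ty": 0, "tz": 0.004, "rx": 0, "ry": 0, "rz": 0, "jaw": 1}, {"tx": 0, "ty": 0, "tz": 0.006, "rx": 0, "ry": 0, "rz": 0, "jaw": 1}, {"tx": 0, "ty": 0, "tz": 0.006, "rx": 0, "ry": 0, "rz": 0, "jaw": 1}])

```text
clock: 8.45
eef_pos: [0.5214, 0.1331, 0.0804]
tcp_rot: [0.707, 0.707, -0.0, -0.0]
ft_force: [0.6, -0.0, -0.4]
finger_gap: 0.095
finger_force: 25.0
```

>>> send_rows(moves=[{"tx": 0, "ty": 0, "tz": 0.002, "rx": 0, "ry": 0, "rz": 0, "jaw": 1}, {"tx": 0, "ty": 0, "tz": 0.004, "rx": 0, "ry": 0, "rz": 0, "jaw": 1}, {"tx": 0, "ty": 0, "tz": 0.006, "rx": 0, "ry": 0, "rz": 0, "jaw": 1}, {"tx": 0, "ty": 0, "tz": 0.007, "rx": 0, "ry": 0, "rz": 0, "jaw": 1}, {"tx": 0, "ty": 0, "tz": 0.007, "rx": 0, "ry": 0, "rz": 0, "jaw": 1}])

```text
clock: 8.95
eef_pos: [0.5215, 0.1331, 0.0735]
tcp_rot: [0.707, 0.707, -0.0, -0.0]
ft_force: [-0.4, -0.0, 0.9]
finger_gap: 0.095
finger_force: 25.0
```

```bash
python3 o.py
```

```text
[0.5215  0.13314 0.07353] [-0.44 -0.02  0.86] [ 0.001  0.072 -0.052] 8.95
```

>>> send_rows(moves=[{"tx": 0, "ty": 0, "tz": 0.001, "rx": 0, "ry": 0, "rz": 0, "jaw": 1}, {"tx": 0, "ty": 0, "tz": 0.002, "rx": 0, "ry": 0, "rz": 0, "jaw": 1}, {"tx": 0, "ty": 0, "tz": 0.0022, "rx": 0, "ry": 0, "rz": 0, "jaw": 1}, {"tx": 0, "ty": 0, "tz": 0.0022, "rx": 0, "ry": 0, "rz": 0, "jaw": 1}])

```text
clock: 9.35
eef_pos: [0.5215, 0.1331, 0.0715]
tcp_rot: [0.707, 0.707, -0.0, 0.0]
ft_force: [-0.2, -0.8, -0.6]
finger_gap: 0.098
finger_force: 25.0
```

```bash
python3 o.py
```

```text
[0.52154 0.13314 0.07146] [-0.19 -0.76 -0.6 ] [-0.055  0.057 -0.007] 9.35
```

Now I'll open to let it settle, rise clear and look.

>>> send_rows(moves=[{"tx": 0, "ty": 0, "tz": 0, "rx": 0, "ry": 0, "rz": 0, "jaw": 0.4}, {"tx": 0, "ty": 0, "tz": 0, "rx": 0, "ry": 0, "rz": 0, "jaw": 0.4}, {"tx": 0, "ty": 0, "tz": 0, "rx": 0, "ry": 0, "rz": 0, "jaw": 0.4}, {"tx": 0, "ty": 0, "tz": 0, "rx": 0, "ry": 0, "rz": 0, "jaw": 0.4}, {"tx": 0, "ty": 0, "tz": -0.02, "rx": 0, "ry": 0, "rz": 0, "jaw": 0.4}, {"tx": 0, "ty": 0, "tz": -0.05, "rx": 0, "ry": 0, "rz": 0, "jaw": 0.4}, {"tx": 0, "ty": 0, "tz": -0.05, "rx": 0, "ry": 0, "rz": 0, "jaw": 1}, {"tx": 0, "ty": 0, "tz": -0.05, "rx": 0, "ry": 0, "rz": 0, "jaw": 1}])

```text
clock: 10.15
eef_pos: [0.5217, 0.1334, 0.1218]
tcp_rot: [0.707, 0.708, 0.001, 0.0]
ft_force: [-0.3, -0.5, -0.1]
finger_gap: 0.167
finger_force: 0.0
```

```bash
python3 o.py; python3 - <<'E'
from h import *
b,_=robot.camera('scene');np.savez('/tmp/c5',b=b)
x,y=185,120; s=12
B=cv2.resize(b[y:y+45,x:x+50],None,fx=s,fy=s,interpolation=cv2.INTER_CUBIC)
for z in(.046,.050,.066): print(((proj('scene',[.5217,.134,z])+.5-[x,y])*s).round())
save('c5.png',B)
E
```

```text
[0.52174 0.13345 0.12182] [-0.3  -0.49 -0.11] [-0.063 -0.001  0.038] 10.15
[288. 385.]
[286. 371.]
[277. 313.]
```

View pics/c5.png

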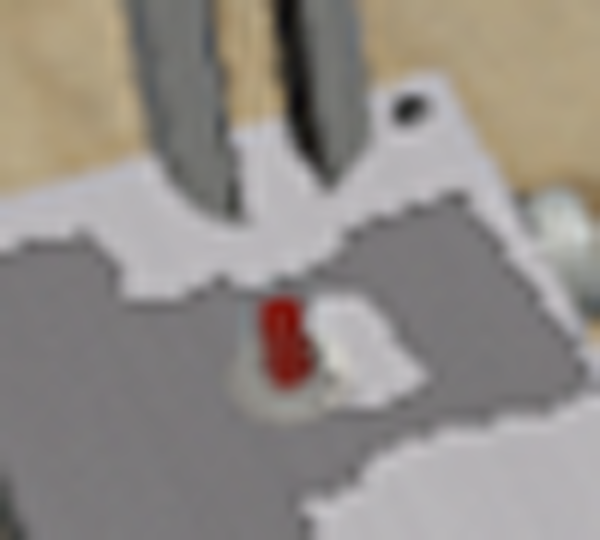

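The rivet is seated: flange flat at (288,375) and the pin upright, its top at (282,313), as predicted for a pin still up. I'll shut the fingers and push the pin down with the tips.

>>> send_rows(moves=[{"tx": 0.0008, "ty": 0, "tz": 0.015, "rx": 0, "ry": 0, "rz": 0, "jaw": 1}, {"tx": 0.0008, "ty": 0, "tz": 0.028, "rx": 0, "ry": 0, "rz": 0, "jaw": 1}, {"tx": 0.0008, "ty": 0, "tz": 0.033, "rx": 0, "ry": 0, "rz": 0, "jaw": 1}, {"tx": 0.0008, "ty": 0, "tz": 0.034, "rx": 0, "ry": 0, "rz": 0, "jaw": 1}, {"tx": 0.0008, "ty": 0, "tz": 0.034, "rx": 0, "ry": 0, "rz": 0, "jaw": 1}, {"tx": 0.0008, "ty": 0, "tz": 0.034, "rx": 0, "ry": 0, "rz": 0, "jaw": 1}])

```text
clock: 10.8
eef_pos: [0.5218, 0.1339, 0.0877]
tcp_rot: [0.707, 0.707, 0.0, 0.0]
ft_force: [-0.9, -0.8, -0.5]
finger_gap: 0.003
finger_force: 0.0
```

>>> send_rows(moves=[{"tx": 0, "ty": 0, "tz": 0.0005, "rx": 0, "ry": 0, "rz": 0, "jaw": 1}, {"tx": 0, "ty": 0, "tz": 0.001, "rx": 0, "ry": 0, "rz": 0, "jaw": 1}, {"tx": 0, "ty": 0, "tz": 0.0015, "rx": 0, "ry": 0, "rz": 0, "jaw": 1}, {"tx": 0, "ty": 0, "tz": 0.002, "rx": 0, "ry": 0, "rz": 0, "jaw": 1}, {"tx": 0, "ty": 0, "tz": 0.0025, "rx": 0, "ry": 0, "rz": 0, "jaw": 1}, {"tx": 0, "ty": 0, "tz": 0.003, "rx": 0, "ry": 0, "rz": 0, "jaw": 1}, {"tx": 0, "ty": 0, "tz": 0.0035, "rx": 0, "ry": 0, "rz": 0, "jaw": 1}, {"tx": 0, "ty": 0, "tz": 0.004, "rx": 0, "ry": 0, "rz": 0, "jaw": 1}])

```text
clock: 11.6
eef_pos: [0.5217, 0.134, 0.0838]
tcp_rot: [0.707, 0.707, 0.0, -0.0]
ft_force: [-2.1, -0.1, 7.0]
finger_gap: 0.003
finger_force: 3.5
```

```bash
python3 o.py
```

```text
[0.52166 0.13403 0.08377] [-2.08 -0.08  6.95] [-0.049  0.503  0.056] 11.6
```

>>> send_rows(moves=[{"tx": 0, "ty": 0, "tz": 0.0007, "rx": 0, "ry": 0, "rz": 0, "jaw": 1}, {"tx": 0, "ty": 0, "tz": 0.0014, "rx": 0, "ry": 0, "rz": 0, "jaw": 1}, {"tx": 0, "ty": 0, "tz": 0.0021, "rx": 0, "ry": 0, "rz": 0, "jaw": 1}, {"tx": 0, "ty": 0, "tz": 0.0028, "rx": 0, "ry": 0, "rz": 0, "jaw": 1}, {"tx": 0, "ty": 0, "tz": 0.0035, "rx": 0, "ry": 0, "rz": 0, "jaw": 1}, {"tx": 0, "ty": 0, "tz": 0.0042, "rx": 0, "ry": 0, "rz": 0, "jaw": 1}, {"tx": 0, "ty": 0, "tz": 0.005, "rx": 0, "ry": 0, "rz": 0, "jaw": 1}])

```text
clock: 12.3
eef_pos: [0.5217, 0.134, 0.0788]
tcp_rot: [0.707, 0.707, 0.0, 0.0]
ft_force: [-1.7, -0.2, 6.5]
finger_gap: 0.003
finger_force: 3.5
```

>>> send_rows(moves=[{"tx": 0, "ty": 0, "tz": 0.0007, "rx": 0, "ry": 0, "rz": 0, "jaw": 1}, {"tx": 0, "ty": 0, "tz": 0.0014, "rx": 0, "ry": 0, "rz": 0, "jaw": 1}, {"tx": 0, "ty": 0, "tz": 0.0021, "rx": 0, "ry": 0, "rz": 0, "jaw": 1}, {"tx": 0, "ty": 0, "tz": 0.0028, "rx": 0, "ry": 0, "rz": 0, "jaw": 1}, {"tx": 0, "ty": 0, "tz": 0.0035, "rx": 0, "ry": 0, "rz": 0, "jaw": 1}, {"tx": 0, "ty": 0, "tz": 0.0042, "rx": 0, "ry": 0, "rz": 0, "jaw": 1}, {"tx": 0, "ty": 0, "tz": 0.005, "rx": 0, "ry": 0, "rz": 0, "jaw": 1}])

```text
clock: 13.0
eef_pos: [0.5217, 0.134, 0.0738]
tcp_rot: [0.707, 0.707, 0.0, 0.0]
ft_force: [-2.0, 0.0, 6.9]
finger_gap: 0.007
finger_force: 3.5
```

```bash
python3 o.py
```

```text
[0.52168 0.13403 0.07379] [-2.04  0.02  6.86] [-0.093  0.607  0.024] 13.0
```

>>> send_rows(moves=[{"tx": 0, "ty": 0, "tz": 0.0005, "rx": 0, "ry": 0, "rz": 0, "jaw": 1}, {"tx": 0, "ty": 0, "tz": 0.001, "rx": 0, "ry": 0, "rz": 0, "jaw": 1}, {"tx": 0, "ty": 0, "tz": 0.0015, "rx": 0, "ry": 0, "rz": 0, "jaw": 1}, {"tx": 0, "ty": 0, "tz": 0.002, "rx": 0, "ry": 0, "rz": 0, "jaw": 1}, {"tx": 0, "ty": 0, "tz": 0.0025, "rx": 0, "ry": 0, "rz": 0, "jaw": 1}, {"tx": 0, "ty": 0, "tz": 0.003, "rx": 0, "ry": 0, "rz": 0, "jaw": 1}])

```text
clock: 13.6
eef_pos: [0.5217, 0.134, 0.0708]
tcp_rot: [0.707, 0.707, 0.0, 0.0]
ft_force: [-2.3, -1.2, 7.3]
finger_gap: 0.009
finger_force: 3.5
```

>>> send_rows(moves=[{"tx": 0, "ty": 0, "tz": 0.0003, "rx": 0, "ry": 0, "rz": 0, "jaw": 1}, {"tx": 0, "ty": 0, "tz": 0.0003, "rx": 0, "ry": 0, "rz": 0, "jaw": 1}])

```text
clock: 13.8
eef_pos: [0.5217, 0.134, 0.0705]
tcp_rot: [0.707, 0.707, 0.0, 0.0]
ft_force: [-2.6, -0.4, 6.6]
finger_gap: 0.007
finger_force: 3.1
```

```bash
python3 o.py
```

```text
[0.52167 0.13402 0.07045] [-2.56 -0.43  6.57] [-0.143  0.48  -0.017] 13.8
```

>>> send_rows(moves=[{"tx": 0, "ty": 0, "tz": 0.0003, "rx": 0, "ry": 0, "rz": 0, "jaw": 1}, {"tx": 0, "ty": 0, "tz": 0.0003, "rx": 0, "ry": 0, "rz": 0, "jaw": 1}])

```text
clock: 14.0
eef_pos: [0.5216, 0.134, 0.0702]
tcp_rot: [0.707, 0.707, 0.0, -0.0]
ft_force: [-2.3, 0.0, 6.7]
finger_gap: 0.007
finger_force: 3.2
```

>>> send_rows(moves=[{"tx": 0, "ty": 0, "tz": 0.0002, "rx": 0, "ry": 0, "rz": 0, "jaw": 1}, {"tx": 0, "ty": 0, "tz": 0.0002, "rx": 0, "ry": 0, "rz": 0, "jaw": 1}])

```text
clock: 14.2
eef_pos: [0.5217, 0.1341, 0.0701]
tcp_rot: [0.707, 0.707, 0.0, -0.0]
ft_force: [-4.2, -1.1, 8.1]
finger_gap: 0.004
finger_force: 4.5
```

Force is starting to rise near the end stop, so I'll continue in small steps.

>>> send_rows(moves=[{"tx": 0, "ty": 0, "tz": 0.0002, "rx": 0, "ry": 0, "rz": 0, "jaw": 1}, {"tx": 0, "ty": 0, "tz": 0.0002, "rx": 0, "ry": 0, "rz": 0, "jaw": 1}])

```text
clock: 14.4
eef_pos: [0.5217, 0.134, 0.07]
tcp_rot: [0.707, 0.707, 0.0, -0.0]
ft_force: [-2.9, -1.6, 11.4]
finger_gap: 0.005
finger_force: 5.8
```

>>> send_rows(moves=[{"tx": 0, "ty": 0, "tz": 0.0002, "rx": 0, "ry": 0, "rz": 0, "jaw": 1}, {"tx": 0, "ty": 0, "tz": 0.0002, "rx": 0, "ry": 0, "rz": 0, "jaw": 1}])

```text
clock: 14.6
eef_pos: [0.5217, 0.134, 0.0699]
tcp_rot: [0.707, 0.707, 0.0, -0.0]
ft_force: [-4.5, -0.4, 14.5]
finger_gap: 0.004
finger_force: 7.1
```

The pin is at its stop: force rises at 14.5 N with no more travel, at the predicted height of 0.070. I'll rise, move clear and check.

>>> send_rows(moves=[{"tx": 0, "ty": 0, "tz": -0.005, "rx": 0, "ry": 0, "rz": 0, "jaw": 1}, {"tx": 0, "ty": 0, "tz": -0.03, "rx": 0, "ry": 0, "rz": 0, "jaw": 1}, {"tx": 0, "ty": 0, "tz": -0.07, "rx": 0, "ry": 0, "rz": 0, "jaw": 1}, {"tx": 0, "ty": 0, "tz": -0.12, "rx": 0, "ry": 0, "rz": 0, "jaw": 1}, {"tx": 0.05, "ty": 0, "tz": -0.15, "rx": 0, "ry": 0, "rz": 0, "jaw": 1}, {"tx": 0.1, "ty": -0.02, "tz": -0.15, "rx": 0, "ry": 0, "rz": 0, "jaw": 1}, {"tx": 0.14, "ty": -0.04, "tz": -0.15, "rx": 0, "ry": 0, "rz": 0, "jaw": 1}, {"tx": 0.18, "ty": -0.06, "tz": -0.15, "rx": 0, "ry": 0, "rz": 0, "jaw": 1}])

```text
clock: 15.4
eef_pos: [0.4605, 0.3156, 0.2198]
tcp_rot: [0.707, 0.707, 0.0, -0.0]
ft_force: [1.3, 0.0, 0.3]
finger_gap: 0.004
finger_force: 0.0
```

>>> send_rows(moves=[{"tx": 0.05, "ty": 0, "tz": 0, "rx": 0, "ry": 0, "rz": 0, "jaw": 1}, {"tx": 0.08, "ty": 0, "tz": 0, "rx": 0, "ry": 0, "rz": 0, "jaw": 1}, {"tx": 0.08, "ty": 0, "tz": 0, "rx": 0, "ry": 0, "rz": 0, "jaw": 1}, {"tx": 0.08, "ty": 0, "tz": 0, "rx": 0, "ry": 0, "rz": 0, "jaw": 1}])

```text
clock: 15.8
eef_pos: [0.4612, 0.3939, 0.219]
tcp_rot: [0.707, 0.708, -0.0, 0.0]
ft_force: [-0.8, 0.1, 0.2]
finger_gap: 0.008
finger_force: 0.0
```

```bash
python3 o.py; python3 - <<'E'
from h import *
b,_=robot.camera('scene');a,_=robot.camera('top')
A=cv2.resize(a[175:225,140:205],(390,300),interpolation=cv2.INTER_CUBIC);B=cv2.resize(b[125:175,180:245],(390,300),interpolation=cv2.INTER_CUBIC);C=cv2.resize(b[235:315,230:334],(390,300));D=cv2.resize(a[170:250,280:384],(390,300))
save('c6.png',np.vstack([np.hstack([A,B]),np.hstack([D,C])]))
E
```

```text
[0.46124 0.39387 0.21898] [-0.84  0.09  0.19] [-0.085  0.029  0.   ] 15.8
```

View pics/c6.png

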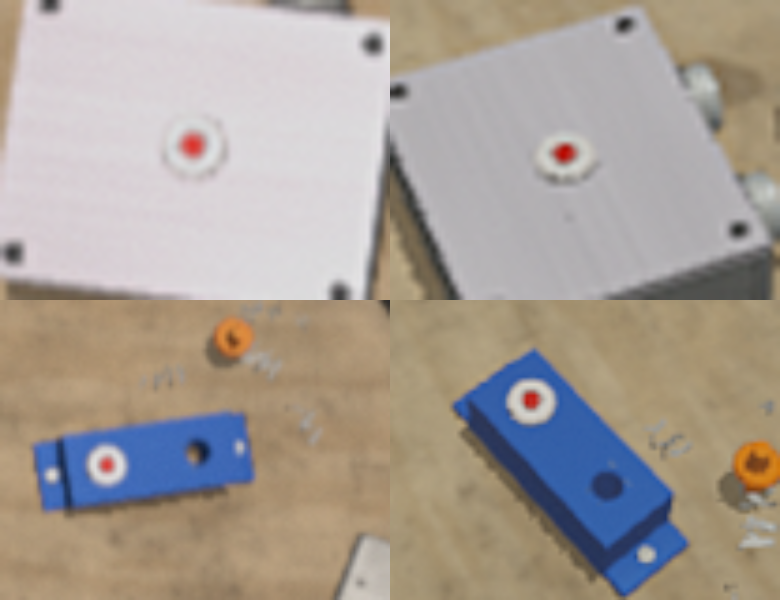

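The rivet lies flat in the cover with its pin flush (crop (193,146) and (565,153)). The used rivet is still in the rack (105,465), and the orange one is untouched.

```bash
python3 -c "
from bench import robot
print(robot.job_done())"
```

```text
the job is handed in; nothing more can be done
None
```

The rivet is seated in the cover with its flange flat and the red pin pushed flush (last pressing force read 14.5 N). The used rivet is still in the rack, and I handed the job in at about 16 s.

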